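Interleave two ground target plates in their carry tray

TASK

Put the next target plate away on top of the one already in the plywood carry tray, with the brown hardboard separator sheet between them: first lay the sheet squarely on the plate in the tray, let go of it, then lay the next plate squarely on the sheet, flush over the plate below. Set each one down rather than dropping it, never let the two ground plates touch each other, leave the plate in the tray where it lies, and do not disturb the gauge, tube clamp, wrench and pipe elbow lying about.

Things in the scene. Friction and masses are not known exactly. Their poses are not given: they have to be found in the camera images.
- carrier: Fixed plywood carry tray, long sides open. Origin: centre of underside, on the bench; x along its length. Base 212 x 110 x 12 mm; two bearers across it at x = -50 and +50 mm (20 mm wide, 100 mm long, tops 22 mm above the bench). At each end a 12 mm board, 110 mm wide, with a hand slot, top 70 mm above the bench, inner face 88 mm from the centre. Left, middle or right place; turned up to 0.4 rad.
- lower_plate: Ground aluminium target plate lying flat on the tray's bearers, roughly central and along the tray: 140 (x) x 56 (y) x 16 (z) mm, about 0.33 kg, loose, a bolt hole near each corner. Origin: centre of its underside, 22 mm above the bench; its top face is 38 mm above the bench. It must stay where it lies.
- separator: Brown rigid hardboard separator sheet, loose, 152 (x) x 66 (y) x 6 (z) mm, about 60 g; a few millimetres larger than the plates on every side. Origin: centre of its underside. It starts flat on its own bearers (sheet_rest), underside 20 mm above the bench.
- next_plate: The second ground aluminium target plate, identical to the lower one: 140 (x) x 56 (y) x 16 (z) mm, about 0.33 kg, loose. Origin: centre of its underside. It starts flat on its own bearers (plate_rest), underside 20 mm above the bench.
- sheet_rest: Fixed pair of wooden battens holding up the separator at the start. Origin: centre of underside, on the bench. Battens at x = -50 and +50 mm, each 20 mm wide in x, 90 mm long in y, 20 mm high: 80 mm between them is free for fingers, but for a lath on the bench, 24 mm wide, 6 mm high, along x through the centre.
- plate_rest: The same fixed pair of wooden battens, holding up the next plate at the start. Origin: centre of its underside, on the bench.
- gauge: Bystander: round black pressure gauge lying on its back, 68 mm across, 33 mm high, brass stem. Origin: centre of its underside. Not to be disturbed.
- tube_clamp: Bystander: dark green plastic tube-clamp half, 92 x 38 x 36 mm, with a half-round saddle. Origin: centre of its underside. Not to be disturbed.
- wrench: Bystander: steel wrench about 180 mm long lying on the bench. Not to be disturbed.
- elbow: Bystander: galvanised pipe elbow, two legs of about 60 mm, 46 mm high. Origin: on the bench under the corner of the bend. Not to be disturbed.
There are look-alikes about, which are no part of the job. Leave any purple look-alike of the separator alone.

How it is judged:
By the outcome, as a careful person would: the job done as asked, in the order asked, and still so for the second after the job is handed in, with the robot touching nothing.
It also fails if it takes over 61 s, if anything falls off the work surface, if the arm or the gripper's body presses on something with over 40 N, if the wrist force passes 120 N, or if a joint passes its speed limit or range.

ROBOT

A 6-joint arm with a two-finger parallel gripper is mounted at the origin on the work surface. World frame = base frame: x ahead of the robot, y to its left, z up, the work surface at z = 0. Lengths are in mm, angles in degrees, forces in N, time in s.
With the tool pointing down it reaches from about 350 to 850 mm from the base axis. Payload 8.1 kg.
Tool frame: the origin (TCP) lies at the very end of the fingers, on their centre line; the grasp point (between the pads) lies 19 mm behind it; z points along the fingers, y is the line along which they close (so a half turn about z gives the same grasp; the last joint's range is limited). The gripper opens to 85 mm and grips with 20 to 120 N. Pads are 22 mm wide; open, the fingers measure 114 mm over their backs; the gripper's body (76 mm by 85 mm) begins 54 mm behind the grasp point. The pads swing forward as they close: fully open they stand 13 mm farther back than shut.
Start: joints at [65.065, 7.471, 85.268, -0, 87.261, -4.893], TCP at [205.605, 563.677, 231.292] pointing down, gripper open.
Joint ranges: [-169.43, 169.43], [-51.17, 129.36], [1.28, 143.12], [-76.62, 256.62], [0, 156.53], [-152.29, 152.29]. Speed limits (degrees/s): [136.94, 136.94, 159.86, 180, 180, 180].

INTERFACE

Orientations are given as [roll, pitch, yaw] about the fixed x, y, z axes, in that order (R = Rz(yaw) Ry(pitch) Rx(roll)).
In Python, from bench import sense, eyes, job, models gives the robot as it stands. The module is installed in compiled form; this text tells all that it offers.
- The arm moves only by the tool apply_moves, never from a script. Its argument "rows" is a list of rows, each a list of 6 numbers: the shift along the tool's x, y, z in mm, then the turn, a rotation vector about the tool's x, y, z in rad. In form: [[dx, dy, dz, rx, ry, rz], ...]. A call has exactly 5 rows; each row shifts and turns the commanded pose from where the row before left it, along the tool's axes as they then stand; what a row does not reach is not made up. A row lasts 1/8 s, in which the tool goes at most 62.5 mm and 10.7 degrees, less where a joint would pass 70% of its speed; a pose out of reach is approached as far as the arm can. A call is refused whole if a number of a shift passes 62.5 or a number of a turn 0.188, either way. A call with a gripper value outside its range is refused whole. "fingers" is the finger opening in mm, from 0 to 85.4, set as the call begins (left out, the last holds). The fingers move at their own pace and stop on an object; "grip_force" is the grip in N (left out, the last holds). Time passes only in rows, so rows that do not move let the fingers close, or fill a call up. It gives the time, the measured TCP pose, the force, the opening and the grip force at its end, in the units of the state.
- sense(): the state, without advancing time (a new reading comes with each control period).
- eyes.snapshot(name): name is "side" or "top"; returns (picture, depth): 480x640x3 uint8, red, green, blue; 480x640 float32, mm along the optical axis (not along the pixel's ray), 0 where there is no reading.
- eyes.get_calibration(name): a dict with "intrinsics" (3x3 intrinsics, pixels), "D" ([k1, k2, p1, p2, k3] as OpenCV has them; the pictures are not rectified), "R" (3x3) and "t" (3): a world point X has camera coordinates R X + t. Camera axes: x right, y down, z forward; pixel columns grow to the right and rows downward; lengths in mm; the calibration is good to about 2 mm. A picture is of the moment at which its call begins. get_calibration takes no time and is no camera call.
- job.hand_in(): hands the job in; it is judged then, once.
Trained networks look in the newest picture that a camera, given by its name, has taken for a name from the list of things; names that differ only in an ending like _2 or _b are one class to them, and where a whole thing is asked for, a point or a joint stands for the part that bears it (a point fixed in the world has none). Each returns a list of dicts, best first, with "confidence" (0 to 1); they miss things now and then, are a little off and sometimes report something else, mostly with a low value. They report only what shows in the picture. A call takes as long as a camera call. They do not tell look-alikes from the thing itself.
- models.boxes_of(name, camera): "xyz" ([x, y, z] in mm, in world coordinates, good to about 4 mm: the middle of the surface that is visible of it).
- models.cut_out(name, camera): "pixels" (480x640 bool, what is visible of it).
- models.place_of(name, camera): "xyz" ([x, y, z] in mm, in world coordinates, good to about 4 mm: a listed point, or the origin of a listed thing).
The state is a dict: "time": time; "joint_pos": joint angles; "qd": joint speeds; "joint_efforts": joint torques, N m; "tool_pos": TCP position; "tcp_rot": TCP orientation; "ft_force": force on the tool from outside, world axes, zero at the start; "wrist_torque": the same for the moment, N m; "finger_gap": finger opening in mm; "grip_force": force on a finger pad.
Only numpy, scipy, OpenCV 4.12 (cv2) and the standard library are available. Lean on these libraries where they do the work, as an engineer would, in place of code of your own. Each camera call takes 0.05 s, during which the arm holds its last target. There are 200 camera calls.

## Working session

There is one attempt and no reset: what is moved stays moved. The work goes in short steps, Python scripts to look and compute and a tool call to move; the robot and the scene stay as the last step left them, time stands still between calls to the robot, and variables do not carry over. Pictures are saved under pics/ and viewed, at most 10 in all, crops included, and the job is handed in when it is done.

Besides the shell and the picture viewer there is one more tool, called after "Call:" by a JSON object that holds its "fn" and its "kwargs", one argument or row to a line. apply_moves: Moves the arm, as the interface text tells. Its arguments: {"type":"object","properties":{"rows":{"type":"array"},"fingers":{"type":"number"},"grip_force":{"type":"number"}},"required":["rows"]}

```bash
mkdir -p pics
cat > h.py <<'E'
import numpy as np, cv2
from bench import sense, eyes, job, models
def snap(n,f=None):
    p,d=eyes.snapshot(n)
    if f: cv2.imwrite('pics/'+f,p[:,:,::-1])
    return p,d
def world(n,d,mask=None):
    c=eyes.get_calibration(n); K=np.array(c['intrinsics']);D=np.array(c['D']);R=np.array(c['R']);t=np.array(c['t']).ravel()
    m=(d>0) if mask is None else (mask&(d>0))
    v,u=np.nonzero(m); 
    q=cv2.undistortPoints(np.stack([u,v],1).astype(float)[:,None],K,D)[:,0]
    z=d[v,u]; X=np.c_[q*z[:,None],z]
    return (X-t)@R, u, v
def proj(n,P):
    c=eyes.get_calibration(n)
    P=np.atleast_2d(P).astype(float)
    return cv2.projectPoints(P,cv2.Rodrigues(np.array(c['R']))[0],np.array(c['t'],float),np.array(c['intrinsics']),np.array(c['D']))[0][:,0]
E
python3 - <<'E'
from h import *
for n in('top','side'):
    p,d=snap(n,n+'1.png')
    for o in('carrier','lower_plate','separator','next_plate','sheet_rest','plate_rest','gauge','tube_clamp','wrench','elbow'):
        r=models.place_of(o,n)
        print(n,o,[(np.round(q['xyz']).astype(int).tolist(),round(q['confidence'],2),proj(n,q['xyz'])[0].astype(int).tolist()) for q in r[:4]])
print(sense())
E
```

```text
top carrier [([460, 278, 0], 0.64, [236, 284])]
top lower_plate [([464, 277, 22], 0.92, [235, 282])]
top separator [([356, -236, 3], 0.9, [398, 319]), ([440, -430, 4], 0.88, [459, 293]), ([552, -264, 21], 0.75, [408, 257]), ([754, -293, -2], 0.56, [415, 196])]
top next_plate [([461, 278, -1], 0.75, [236, 283]), ([554, 0, 21], 0.73, [324, 255]), ([560, -10, -1], 0.5, [327, 254])]
top sheet_rest [([559, -10, 0], 0.69, [327, 254]), ([560, -261, 1], 0.66, [406, 255])]
top plate_rest [([559, -8, -2], 0.52, [326, 254]), ([781, -116, -4], 0.44, [360, 188])]
top gauge [([800, 111, 0], 0.91, [292, 181]), ([461, 276, 22], 0.17, [236, 283])]
top tube_clamp [([781, -116, -6], 0.88, [361, 188]), ([554, -1, 22], 0.51, [324, 255])]
top wrench [([518, 502, -3], 0.9, [169, 264])]
top elbow [([574, -510, -3], 0.9, [482, 252])]
side carrier [([462, 278, 1], 0.98, [218, 228])]
side lower_plate [([464, 280, 20], 0.58, [217, 222])]
side separator [([753, -293, 0], 0.86, [452, 289]), ([358, -236, 2], 0.75, [323, 373]), ([439, -429, -4], 0.68, [415, 411]), ([557, -264, 21], 0.59, [393, 323])]
side next_plat
[... 392 characters left out ...]
 'joint_pos': array([ 6.50643680e+01,  7.47198057e+00,  8.52679661e+01, -5.84610110e-04,
        8.72618975e+01, -4.89451689e+00]), 'qd': array([ 1.67928168e-04,  4.92391763e-02, -7.66464499e-05,  4.40662607e-02,
        3.78561913e-02,  2.64860256e-02]), 'joint_efforts': array([-5.82498956e-05, -5.69331157e+01, -5.00864804e+01, -3.85918811e-04,
        1.20528723e-03, -4.02642127e-05]), 'tool_pos': array([205.61238514, 563.666968  , 231.28213109]), 'tcp_rot': array([-1.79998113e+02,  4.24470536e-04,  1.59958913e+02]), 'ft_force': array([ 0.52977921, -0.13888884,  0.05743157]), 'wrist_torque': array([-0.01881342,  0.0131301 ,  0.00077243]), 'grip_force': 0.0, 'finger_gap': 85.52305885523029}
```

View pics/top1.png

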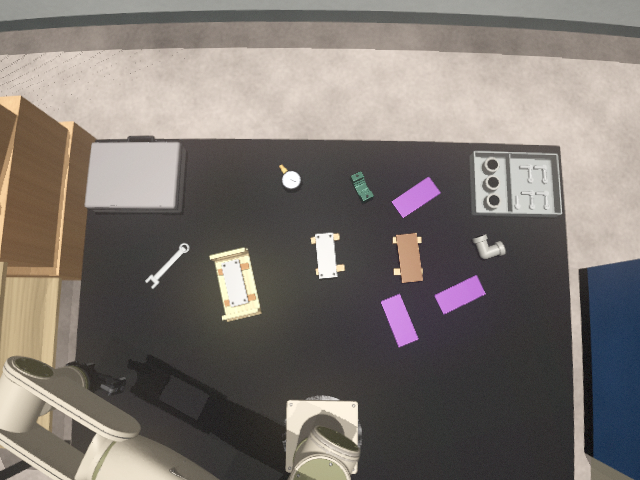

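View pics/side1.png

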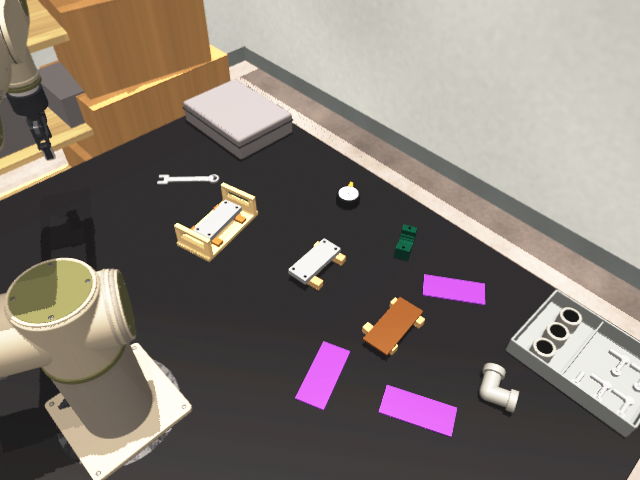

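```bash
cat >> h.py <<'E'
def rect(n,d,xy,ztop,tol=4,r=110,p=None,brown=None):
    X,u,v=world(n,d)
    m=(np.hypot(X[:,0]-xy[0],X[:,1]-xy[1])<r)&(abs(X[:,2]-ztop)<tol)
    if brown is not None:
        c=p[v,u].astype(int); sat=c.max(1)-c.min(1)
        m&=(sat>50) if brown else (sat<25)
    Xs,us,vs=X[m],u[m],v[m]
    im=np.zeros((480,640),np.uint8); im[vs,us]=1
    k,l,st,_=cv2.connectedComponentsWithStats(im); b=1+np.argmax(st[1:,4])
    s=l[vs,us]==b; Xs=Xs[s]
    (c,(w,h),a)=cv2.minAreaRect(Xs[:,:2].astype(np.float32))
    if w<h: a+=90
    a=(a+90)%180-90
    C=Xs[:,:2].mean(0); e=np.linalg.eigh(np.cov(Xs[:,:2].T)); ax=e[1][:,1]
    A=(np.degrees(np.arctan2(ax[1],ax[0]))+90)%180-90
    L=np.sqrt(12*e[0][::-1])
    return dict(mean=C.round(1),z=round(float(np.median(Xs[:,2])),1),pcaA=round(A,1),pcaLW=L.round(1),rc=np.round(c,1),rLW=np.round(sorted((w,h))[::-1],1),ra=round(a,1),n=len(Xs))
E
python3 - <<'E'
from h import *
for n in('top','side'):
    p,d=snap(n)
    print(n,'sep',rect(n,d,(555,-264),26,5,p=p,brown=True))
    print(n,'next',rect(n,d,(554,-1),36,5,p=p,brown=False))
    print(n,'low',rect(n,d,(464,279),38,5,p=p,brown=False))
    X,u,v=world(n,d); m=(np.hypot(X[:,0]-462,X[:,1]-278)<140)&(abs(X[:,2]-70)<4)
    Y=X[m,:2]; 
    print('boards',cv2.minAreaRect(Y.astype(np.float32)),len(Y), 'bench z',np.median(X[(abs(X[:,0]-600)<20)&(abs(X[:,1]-130)<20),2]))
p,_=snap('top'); q,_=snap('side')
cv2.imwrite('pics/crop1.png',np.hstack([cv2.resize(p[215:365,200:440,::-1],None,fx=1.66,fy=3,interpolation=2)[:, :],cv2.resize(q[280:370,340:450,::-1],(398,450))]))
E
```

```text
top sep {'mean': array([ 551.2, -265.5]), 'z': 24.9, 'pcaA': np.float64(6.9), 'pcaLW': array([152. ,  66.7]), 'rc': array([ 551.4, -264.9]), 'rLW': array([151. ,  71.1]), 'ra': 7.4, 'n': 893}
top next {'mean': array([553.2,  -2.6]), 'z': 35.2, 'pcaA': np.float64(6.3), 'pcaLW': array([139.1,  55.2]), 'rc': array([553.2,  -2.5]), 'rLW': array([140.6,  55.7]), 'ra': 6.1, 'n': 688}
top low {'mean': array([462.1, 278. ]), 'z': 37.2, 'pcaA': np.float64(15.7), 'pcaLW': array([140.9,  57.2]), 'rc': array([462.9, 278.4]), 'rLW': array([139.6,  57.4]), 'ra': 15.3, 'n': 720}
boards ((458.4462890625, 275.86566162109375), (200.52957153320312, 106.85163879394531), 14.17148208618164) 229 bench z -0.8874100651843604
side sep {'mean': array([ 550.3, -267. ]), 'z': 25.8, 'pcaA': np.float64(6.7), 'pcaLW': array([154.2,  67.7]), 'rc': array([ 553.3, -264.7]), 'rLW': array([156.5,  78. ]), 'ra': 6.4, 'n': 1621}
side next {'mean': array([552.1,  -5.4]), 'z': 35.9, 'pcaA': np.float64(6.0), 'pcaLW': array([141.7,  57.9]), 'rc': array([554.8,  -3.6]), 'rLW': array([144.3,  60.2]), 'ra': 6.0, 'n': 974}
side low {'mean': array([462.4, 276. ]), 'z': 38.0, 'pcaA': np.float64(15.1), 'pcaLW': array([139.6,  58.1]), 'rc': array([465., 277.]), 'rLW': array([141.7,  60.9]), 'ra': 15.5, 'n': 778}
boards ((462.3099365234375, 273.609375), (205.40818786621094, 111.86397552490234), 14.560761451721191) 308 bench z 0.6613664133962002
```

View pics/crop1.png

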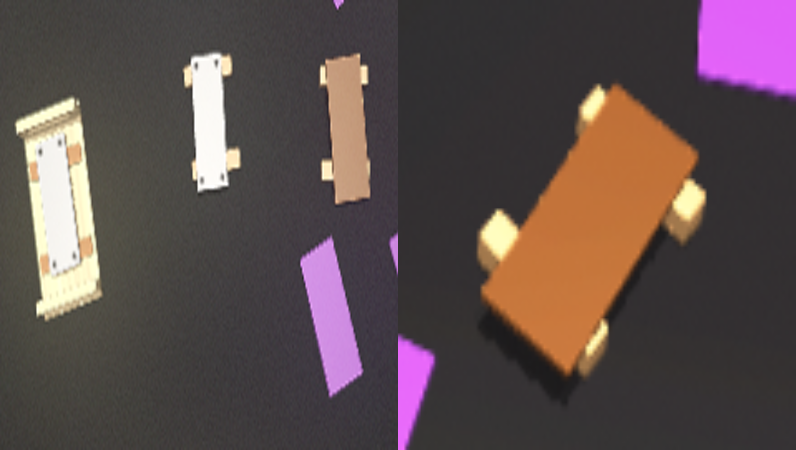

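The candidates are the brown sheet on battens at top (408,258) and the purple sheets at (416,197), (399,320) and (460,295). The brown one on battens fits, at height 26 mm and 152x66 mm; the crop confirms it.

```bash
cat >> h.py <<'E'
from scipy.spatial.transform import Rotation as Ro
def plan(xyz,yaw,n,start=None):
    s=sense(); p=np.array(s['tool_pos']) if start is None else np.array(start[:3],float)
    R=Ro.from_euler('xyz',s['tcp_rot'],degrees=True) if start is None else Ro.from_euler('xyz',[180,0,start[3]],degrees=True)
    T=Ro.from_euler('xyz',[180,0,yaw],degrees=True); rv=(R.inv()*T).as_rotvec()/n
    rv=np.round(rv,4)
    for i in range(n):
        dp=np.round(R.inv().apply((np.array(xyz)-p)/(n-i)),1)
        p=p+R.apply(dp); R=R*Ro.from_rotvec(rv)
        if i%5==0: print()
        print('['+','.join('%g'%x for x in [*dp,*rv])+'],',end='')
    print('\nend',p.round(1),R.as_euler('xyz',degrees=True).round(2))
E
python3 - <<'E'
from h import *
plan([551.2,-265.7,90],6.8,20)
E
```

```text
[-30.4,-33,7.1,-0,0,0.1337],[-34.6,-28.7,7.1,-0,0,0.1337],[-38.1,-23.8,7.1,-0,0,0.1337],[-40.9,-18.5,7.1,-0,0,0.1337],[-43,-12.9,7.1,-0,0,0.1337],
[-44.4,-7.1,7.1,-0,0,0.1337],[-44.9,-1.1,7.1,-0,0,0.1337],[-44.7,4.9,7,-0,0,0.1337],[-43.6,10.8,7.1,-0,0,0.1337],[-41.8,16.6,7,-0,0,0.1337],
[-39.2,22,7.1,-0,0,0.1337],[-35.9,27,7,-0,0,0.1337],[-32,31.5,7.1,-0,0,0.1337],[-27.5,35.5,7,-0,0,0.1337],[-22.5,38.9,7.1,-0,0,0.1337],
[-17.1,41.5,7,-0,0,0.1337],[-11.5,43.4,7.1,-0,0,0.1337],[-5.6,44.6,7,-0,0,0.1337],[0.5,44.9,7.1,-0,0,0.1337],[6.4,44.5,7,-0,0,0.1337],
end [ 551.2 -265.7   90. ] [180.     0.     6.75]
```

Call:
{"fn": "apply_moves", "kwargs": {
  "rows": [
    [-30.4,-33,7.1,0,0,0.1337],
    [-34.6,-28.7,7.1,0,0,0.1337],
    [-38.1,-23.8,7.1,0,0,0.1337],
    [-40.9,-18.5,7.1,0,0,0.1337],
    [-43,-12.9,7.1,0,0,0.1337]
  ],
  "fingers": 85,
  "grip_force": 25
}}

```text
time: 1.92
tool_pos: [292.4, 355.2, 195.7]
tcp_rot: [180.0, -0.0, 121.4]
ft_force: [1.2, -0.4, -0.1]
finger_gap: 85.0
grip_force: 0.0
```

Call:
{"fn": "apply_moves", "kwargs": {
  "rows": [
    [-44.4,-7.1,7.1,0,0,0.1337],
    [-44.9,-1.1,7.1,0,0,0.1337],
    [-44.7,4.9,7,0,0,0.1337],
    [-43.6,10.8,7.1,0,0,0.1337],
    [-41.8,16.6,7,0,0,0.1337]
  ]
}}

```text
time: 2.55
tool_pos: [378.9, 147.6, 160.6]
tcp_rot: [179.9, -0.0, 83.1]
ft_force: [1.0, 0.5, 1.0]
finger_gap: 84.8
grip_force: 0.0
```

Call:
{"fn": "apply_moves", "kwargs": {
  "rows": [
    [-39.2,22,7.1,0,0,0.1337],
    [-35.9,27,7,0,0,0.1337],
    [-32,31.5,7.1,0,0,0.1337],
    [-27.5,35.5,7,0,0,0.1337],
    [-22.5,38.9,7.1,0,0,0.1337]
  ]
}}

```text
time: 3.18
tool_pos: [465.4, -59.9, 125.3]
tcp_rot: [180.0, -0.0, 44.8]
ft_force: [1.2, 0.5, 0.6]
finger_gap: 85.2
grip_force: 0.0
```

Call:
{"fn": "apply_moves", "kwargs": {
  "rows": [
    [-17.1,41.5,7,0,0,0.1337],
    [-11.5,43.4,7.1,0,0,0.1337],
    [-5.6,44.6,7,0,0,0.1337],
    [0.5,44.9,7.1,0,0,0.1337],
    [6.4,44.5,7,0,0,0.1337]
  ]
}}

```text
time: 3.8
tool_pos: [551.7, -267.2, 89.8]
tcp_rot: [180.0, -0.0, 6.5]
ft_force: [0.2, -0.5, 0.7]
finger_gap: 85.1
grip_force: 0.0
```

Run:
```python
from h import *
p,d=snap('side')
cv2.imwrite('pics/s2.png',cv2.resize(p[200:380,280:480,::-1],(660,594)))
s=sense();print(s['time'],s['tool_pos'],s['tcp_rot'])
plan([551.2,-265.7,9],6.8,5)
```

```text
3.85 [ 552.19064509 -271.81646368   88.56786778] [ 1.79861580e+02 -6.82035914e-03  5.97961495e+00]

[-0.1,-1.3,15.9,0.0005,-0,-0.0029],[-0.1,-1.3,15.9,0.0005,-0,-0.0029],[-0,-1.2,15.9,0.0005,-0,-0.0029],[-0.1,-1.3,15.9,0.0005,-0,-0.0029],[-0,-1.2,16,0.0005,-0,-0.0029],
end [ 551.2 -265.7    9. ] [-1.80e+02 -1.00e-02  6.81e+00]
```

View pics/s2.png

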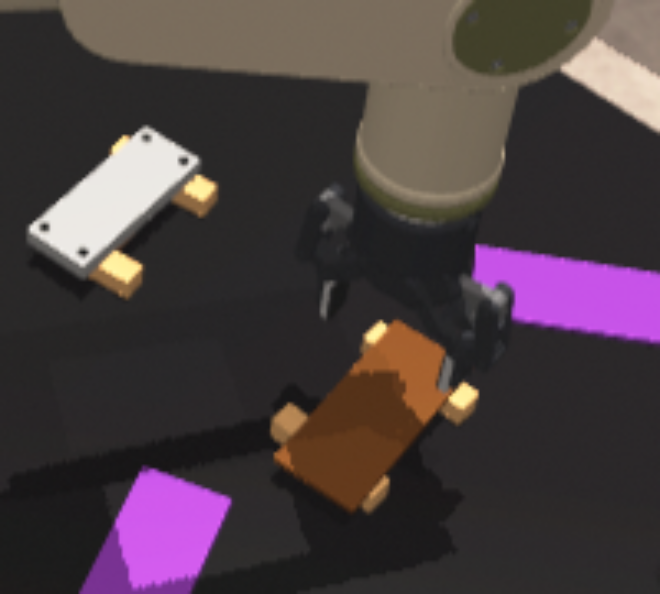

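The gripper hovers over the brown sheet, with the two fingers straddling it at crop (330,300) and (445,370). The measured pose is still settling, so I keep track of the commanded pose.

Call:
{"fn": "apply_moves", "kwargs": {
  "rows": [
    [0,0,20,0,0,0],
    [0,0,20,0,0,0],
    [0,0,15,0,0,0],
    [0,0,0,0,0,0],
    [0,0,0,0,0,0]
  ]
}}

```text
time: 4.47
tool_pos: [551.5, -265.4, 35.5]
tcp_rot: [180.0, -0.0, 6.8]
ft_force: [0.4, 0.5, -0.3]
finger_gap: 85.1
grip_force: 0.0
```

Run:
```python
from h import *
p,d=snap('side')
s=sense();print(s['time'],s['tool_pos'],s['tcp_rot'])
```

```text
4.525 [ 551.80703427 -265.74526743   35.96879803] [ 1.79946993e+02 -6.84486696e-02  6.77904954e+00]
```

Call:
{"fn": "apply_moves", "kwargs": {
  "rows": [
    [0,0,10,0,0,0],
    [0,0,10,0,0,0],
    [0,0,8,0,0,0],
    [0,0,0,0,0,0],
    [0,0,0,0,0,0]
  ]
}}

```text
time: 5.15
tool_pos: [551.2, -265.7, 7.0]
tcp_rot: [-180.0, 0.0, 6.7]
ft_force: [-0.2, -0.1, 0.2]
finger_gap: 85.0
grip_force: 0.0
```

Call:
{"fn": "apply_moves", "kwargs": {
  "rows": [
    [0,0,0,0,0,0],
    [0,0,0,0,0,0],
    [0,0,0,0,0,0],
    [0,0,0,0,0,0],
    [0,0,0,0,0,0]
  ],
  "fingers": 55,
  "grip_force": 30
}}

```text
time: 5.78
tool_pos: [551.7, -266.0, 7.8]
tcp_rot: [180.0, -0.1, 6.7]
ft_force: [-0.2, 0.6, 6.2]
finger_gap: 64.6
grip_force: 33.8
```

Call:
{"fn": "apply_moves", "kwargs": {
  "rows": [
    [0,0,-10,0,0,0],
    [0,0,-25,0,0,0],
    [0,0,-35,0,0,0],
    [0,0,-23,0,0,0],
    [0,0,0,0,0,0]
  ]
}}

```text
time: 6.4
tool_pos: [552.7, -266.6, 102.7]
tcp_rot: [179.8, -0.2, 6.8]
ft_force: [0.3, -0.4, -1.7]
finger_gap: 65.1
grip_force: 33.6
```

Call:
{"fn": "apply_moves", "kwargs": {
  "rows": [
    [0,0,0,0,0,0],
    [0,0,0,0,0,0],
    [0,0,0,0,0,0],
    [0,0,0,0,0,0],
    [0,0,0,0,0,0]
  ]
}}

```text
time: 7.02
tool_pos: [551.1, -265.7, 99.8]
tcp_rot: [-180.0, 0.0, 6.8]
ft_force: [0.1, 0.6, -1.7]
finger_gap: 64.8
grip_force: 33.6
```

```bash
cat >> h.py <<'E'
def brown(n,f=None,crop=None):
    p,d=snap(n); s=sense(); hsv=cv2.cvtColor(p,cv2.COLOR_RGB2HSV)
    tp=s['tool_pos']; X,u,v=world(n,d); h=hsv[v,u].astype(int)
    m=(h[:,0]<20)&(h[:,1]>110)&(h[:,2]>30)&(np.hypot(X[:,0]-tp[0],X[:,1]-tp[1])<110)&(X[:,2]>tp[2]-20)&(X[:,2]<tp[2]+40)
    Y=X[m]; r=cv2.minAreaRect(Y[:,:2].astype(np.float32))
    A=np.c_[Y[:,:2]-tp[:2],np.ones(len(Y))]; k=np.linalg.lstsq(A,Y[:,2],rcond=None)[0]
    print(n,len(Y),r,'plane',k.round(3),'tool',tp.round(1),np.round(s['tcp_rot'],1),'t',s['time'])
    if f: x,y=proj(n,tp)[0].astype(int); cv2.imwrite('pics/'+f,cv2.resize(p[max(y-90,0):y+90,max(x-110,0):x+110,::-1],(733,600)))
E
python3 - <<'E'
from h import *
brown('top'); brown('side','s3.png')
plan([462.9,277.3,98],15.4,15,start=[551.2,-265.7,100,6.75])
E
```

```text
top 9 ((535.9730224609375, -259.6918640136719), (112.70875549316406, 50.84504318237305), 6.820852756500244) plane [-2.70000e-02  2.00000e-03  1.16511e+02] tool [ 551.2 -265.7   99.9] [-180.     0.     6.7] t 7.075
side 1197 ((543.2392578125, -266.5301208496094), (135.40206909179688, 66.12837982177734), 7.375349998474121) plane [4.00000e-03 1.00000e-03 1.17893e+02] tool [ 551.2 -265.7  100. ] [180.    0.    6.8] t 7.125

[-1.6,-36.6,0.1,0,0,-0.0101],[-1.2,-36.7,0.1,0,0,-0.0101],[-0.9,-36.7,0.1,0,0,-0.0101],[-0.5,-36.7,0.1,0,0,-0.0101],[-0.1,-36.7,0.1,0,0,-0.0101],
[0.3,-36.7,0.1,0,0,-0.0101],[0.6,-36.7,0.2,0,0,-0.0101],[1,-36.6,0.1,0,0,-0.0101],[1.4,-36.6,0.2,0,0,-0.0101],[1.7,-36.6,0.1,0,0,-0.0101],
[2.1,-36.6,0.2,0,0,-0.0101],[2.5,-36.6,0.1,0,0,-0.0101],[2.9,-36.6,0.2,0,0,-0.0101],[3.2,-36.5,0.1,0,0,-0.0101],[3.6,-36.5,0.2,0,0,-0.0101],
end [462.9 277.3  98. ] [180.     0.    15.43]
```

View pics/s3.png

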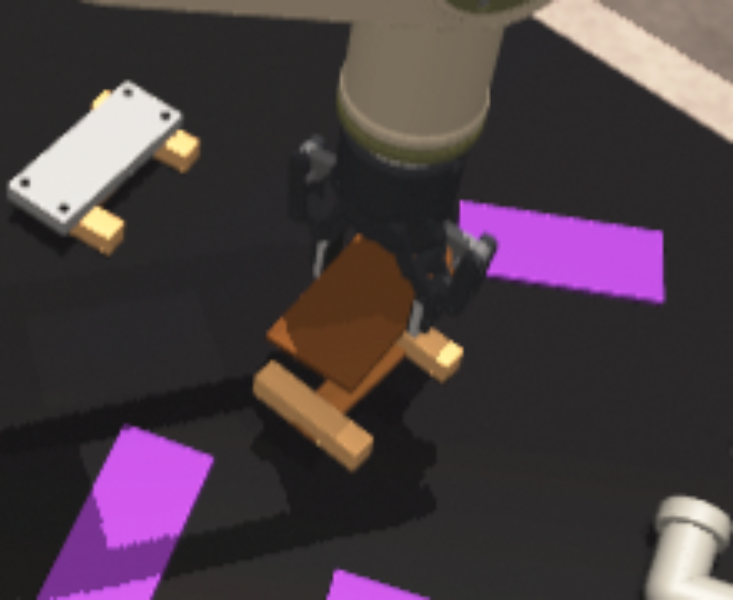

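Sheet is held level and centred, and the next plate at crop (95,155) is untouched. Carrying the sheet over to the tray.

Call:
{"fn": "apply_moves", "kwargs": {
  "rows": [
    [-1.6,-36.6,0.1,0,0,-0.0101],
    [-1.2,-36.7,0.1,0,0,-0.0101],
    [-0.9,-36.7,0.1,0,0,-0.0101],
    [-0.5,-36.7,0.1,0,0,-0.0101],
    [-0.1,-36.7,0.1,0,0,-0.0101]
  ]
}}

```text
time: 7.75
tool_pos: [521.5, -83.5, 99.7]
tcp_rot: [180.0, -0.0, 9.7]
ft_force: [-0.1, 0.8, -0.4]
finger_gap: 64.8
grip_force: 33.6
```

Call:
{"fn": "apply_moves", "kwargs": {
  "rows": [
    [0.3,-36.7,0.1,0,0,-0.0101],
    [0.6,-36.7,0.2,0,0,-0.0101],
    [1,-36.6,0.1,0,0,-0.0101],
    [1.4,-36.6,0.2,0,0,-0.0101],
    [1.7,-36.6,0.1,0,0,-0.0101]
  ]
}}

```text
time: 8.38
tool_pos: [492.1, 97.5, 99.1]
tcp_rot: [180.0, -0.0, 12.6]
ft_force: [-0.0, -0.4, -0.3]
finger_gap: 65.1
grip_force: 33.6
```

Call:
{"fn": "apply_moves", "kwargs": {
  "rows": [
    [2.1,-36.6,0.2,0,0,-0.0101],
    [2.5,-36.6,0.1,0,0,-0.0101],
    [2.9,-36.6,0.2,0,0,-0.0101],
    [3.2,-36.5,0.1,0,0,-0.0101],
    [3.6,-36.5,0.2,0,0,-0.0101]
  ]
}}

```text
time: 9.0
tool_pos: [462.7, 278.6, 98.3]
tcp_rot: [-180.0, -0.0, 15.5]
ft_force: [-0.5, -0.5, -1.2]
finger_gap: 65.1
grip_force: 33.6
```

Call:
{"fn": "apply_moves", "kwargs": {
  "rows": [
    [0,0,0,0,0,0],
    [0,0,10,0,0,0],
    [0,0,10,0,0,0],
    [0,0,0,0,0,0],
    [0,0,0,0,0,0]
  ]
}}

```text
time: 9.62
tool_pos: [462.9, 276.8, 77.8]
tcp_rot: [180.0, 0.0, 15.4]
ft_force: [0.5, 0.5, 0.5]
finger_gap: 65.0
grip_force: 33.6
```

Run:
```python
from h import *
brown('side','s4.png'); brown('top')
```

```text
side 794 ((459.5938720703125, 271.6998291015625), (198.13336181640625, 102.82585144042969), 14.015023231506348) plane [8.000e-03 5.500e-02 9.338e+01] tool [463.2 277.   78.1] [-180.    -0.    15.4] t 9.675
top 18 ((429.562744140625, 240.14341735839844), (59.20448303222656, 10.565038681030273), 19.052410125732422) plane [ 2.7000e-02 -1.9700e-01  8.9256e+01] tool [463.2 277.1  78.3] [-180.    -0.    15.4] t 9.725
```

View pics/s4.png

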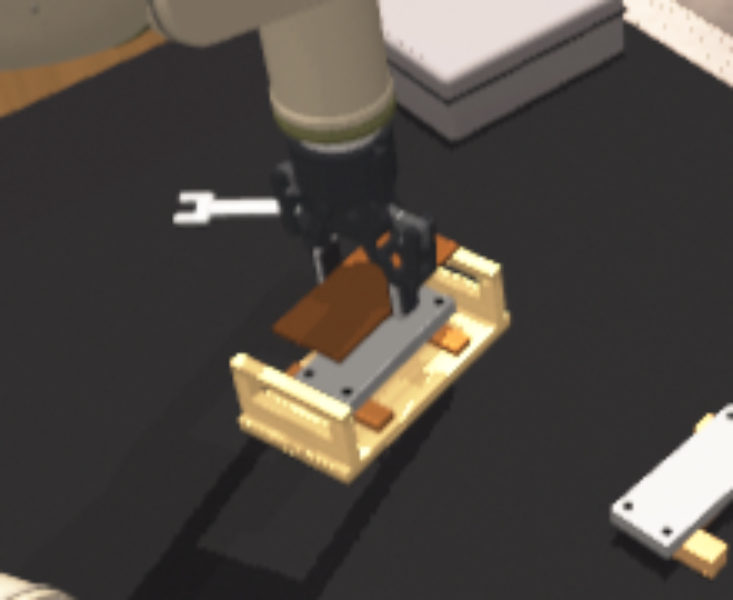

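Sheet is above the tray, level and aligned with the plate below. Lowering.

Call:
{"fn": "apply_moves", "kwargs": {
  "rows": [
    [0,0,15,0,0,0],
    [0,0,15,0,0,0],
    [0,0,10,0,0,0],
    [0,0,5,0,0,0],
    [0,0,3,0,0,0]
  ]
}}

```text
time: 10.35
tool_pos: [462.8, 277.3, 29.6]
tcp_rot: [180.0, 0.0, 15.4]
ft_force: [0.0, 0.1, -0.8]
finger_gap: 65.1
grip_force: 33.6
```

Call:
{"fn": "apply_moves", "kwargs": {
  "rows": [
    [0,0,0,0,0,0],
    [0,0,0,0,0,0],
    [0,0,1,0,0,0],
    [0,0,1,0,0,0],
    [0,0,0,0,0,0]
  ]
}}

```text
time: 10.98
tool_pos: [462.8, 277.3, 27.9]
tcp_rot: [180.0, 0.0, 15.4]
ft_force: [-0.6, -0.2, -1.0]
finger_gap: 65.2
grip_force: 33.6
```

Run:
```python
from h import *
brown('side'); print(sense()['ft_force'],sense()['wrist_torque'])
```

```text
side 1395 ((458.0440673828125, 267.78961181640625), (205.5348663330078, 108.11355590820312), 11.903396606445312) plane [-1.4000e-02  2.6600e-01  4.0915e+01] tool [462.8 277.3  28. ] [180.    0.   15.4] t 11.025
[-0.14872631 -0.68791952 -0.66224166] [ 0.01803624 -0.04594888  0.00013044]
```

Call:
{"fn": "apply_moves", "kwargs": {
  "rows": [
    [0,0,0.6,0,0,0],
    [0,0,0.6,0,0,0],
    [0,0,0.6,0,0,0],
    [0,0,0,0,0,0],
    [0,0,0,0,0,0]
  ]
}}

```text
time: 11.65
tool_pos: [462.9, 277.3, 26.2]
tcp_rot: [180.0, 0.0, 15.4]
ft_force: [-0.8, -0.7, -0.1]
finger_gap: 64.8
grip_force: 33.6
```

Call:
{"fn": "apply_moves", "kwargs": {
  "rows": [
    [0,0,0.4,0,0,0],
    [0,0,0.4,0,0,0],
    [0,0,0,0,0,0],
    [0,0,0,0,0,0],
    [0,0,0,0,0,0]
  ]
}}

```text
time: 12.28
tool_pos: [462.9, 277.3, 25.7]
tcp_rot: [180.0, -0.0, 15.4]
ft_force: [-4.5, -1.2, 5.6]
finger_gap: 65.3
grip_force: 34.2
```

Call:
{"fn": "apply_moves", "kwargs": {
  "rows": [
    [0,0,0,0,0,0],
    [0,0,0,0,0,0],
    [0,0,0,0,0,0],
    [0,0,0,0,0,0],
    [0,0,0,0,0,0]
  ],
  "fingers": 84
}}

```text
time: 12.9
tool_pos: [462.9, 277.3, 25.3]
tcp_rot: [180.0, 0.0, 15.4]
ft_force: [0.7, -0.1, -0.4]
finger_gap: 84.1
grip_force: 0.0
```

Call:
{"fn": "apply_moves", "kwargs": {
  "rows": [
    [0,0,-10,0,0,0],
    [0,0,-20,0,0,0],
    [0,0,-30,0,0,0],
    [0,0,-34.6,0,0,0],
    [0,0,0,0,0,0]
  ]
}}

```text
time: 13.52
tool_pos: [465.4, 278.5, 124.4]
tcp_rot: [-179.9, -0.4, 15.4]
ft_force: [0.3, 0.6, -0.2]
finger_gap: 84.0
grip_force: 0.0
```

Run:
```python
from h import *
plan([553.2,-3.6,80],6.1,10,start=[462.9,277.3,120,15.43])
print(sense()['tool_pos'])
```

```text
[1.2,29.5,4,-0,-0,0.0163],[1.7,29.5,4,-0,-0,0.0163],[2.2,29.4,4,-0,-0,0.0163],[2.7,29.4,4,-0,-0,0.0163],[3.1,29.3,4,-0,-0,0.0163],
[3.6,29.3,4,-0,-0,0.0163],[4.1,29.2,4,-0,-0,0.0163],[4.6,29.1,4,-0,-0,0.0163],[5.1,29.1,4,-0,-0,0.0163],[5.5,29,4,-0,-0,0.0163],
end [553.2  -3.6  80. ] [180.     0.     6.09]
[465.35526373 278.52460437 124.44743825]
```

Call:
{"fn": "apply_moves", "kwargs": {
  "rows": [
    [1.2,29.5,4,0,0,0.0163],
    [1.7,29.5,4,0,0,0.0163],
    [2.2,29.4,4,0,0,0.0163],
    [2.7,29.4,4,0,0,0.0163],
    [3.1,29.3,4,0,0,0.0163]
  ]
}}

```text
time: 14.15
tool_pos: [507.7, 135.8, 99.3]
tcp_rot: [180.0, 0.1, 10.7]
ft_force: [0.2, 1.0, -0.3]
finger_gap: 84.2
grip_force: 0.0
```

Call:
{"fn": "apply_moves", "kwargs": {
  "rows": [
    [3.6,29.3,4,0,0,0.0163],
    [4.1,29.2,4,0,0,0.0163],
    [4.6,29.1,4,0,0,0.0163],
    [5.1,29.1,4,0,0,0.0163],
    [5.5,29,4,0,0,0.0163]
  ]
}}

```text
time: 14.78
tool_pos: [552.8, -4.5, 79.2]
tcp_rot: [-180.0, 0.1, 6.1]
ft_force: [0.6, 0.2, 0.2]
finger_gap: 84.3
grip_force: 0.0
```

Run:
```python
from h import *
for n in('side','top'):
    p,d=snap(n)
    X,u,v=world(n,d); c=p[v,u].astype(int); sat=c.max(1)-c.min(1)
    print(n,'sheet',rect(n,d,(463,277),44,4,r=100,p=p,brown=True))
    if n=='side': cv2.imwrite('pics/s5.png',cv2.resize(p[170:300,140:360,::-1],None,fx=3.5,fy=3.5,interpolation=2))
s=sense();print(s['tool_pos'],s['time'])
```

```text
side sheet {'mean': array([463.9, 276. ]), 'z': 44.2, 'pcaA': np.float64(15.8), 'pcaLW': array([150.7,  67. ]), 'rc': array([466.1, 277.3]), 'rLW': array([155.3,  70.5]), 'ra': 15.2, 'n': 937}
top sheet {'mean': array([462.7, 277.3]), 'z': 43.5, 'pcaA': np.float64(15.7), 'pcaLW': array([154.5,  65.7]), 'rc': array([462.3, 277.3]), 'rLW': array([152.5,  66.8]), 'ra': 15.6, 'n': 867}
[552.98008349  -6.00626858  79.04166157] 14.875
```

View pics/s5.png

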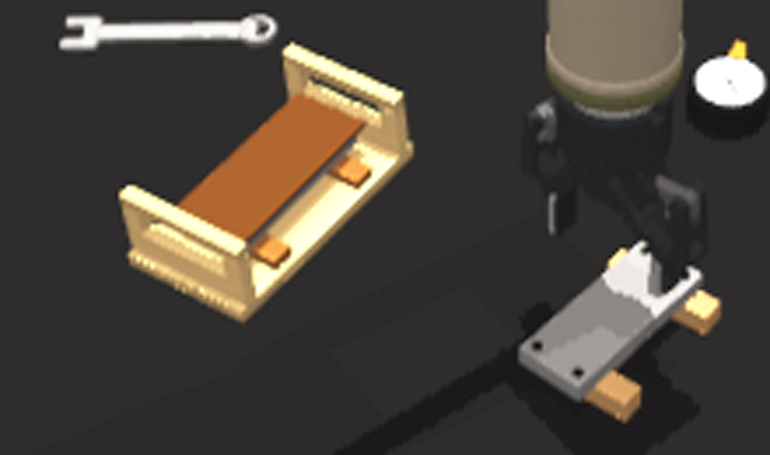

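The sheet lies squarely in the tray within 1 mm and flat, and the fingers straddle the next plate at crop (610,320). Going down on the plate, with the fingertips kept above its underside.

Call:
{"fn": "apply_moves", "kwargs": {
  "rows": [
    [0,0,0,0,0,0],
    [0,0,20,0,0,0],
    [0,0,20,0,0,0],
    [0,0,12,0,0,0],
    [0,0,7,0,0,0]
  ]
}}

```text
time: 15.5
tool_pos: [552.1, -3.3, 19.3]
tcp_rot: [-180.0, 0.1, 6.1]
ft_force: [-1.1, 0.4, 0.8]
finger_gap: 84.1
grip_force: 0.0
```

Call:
{"fn": "apply_moves", "kwargs": {
  "rows": [
    [0,0,0,0,0,0],
    [0,0,0,0,0,0],
    [0,0,0,0,0,0],
    [0,0,0,0,0,0],
    [0,0,0,0,0,0]
  ],
  "fingers": 45,
  "grip_force": 60
}}

```text
time: 16.12
tool_pos: [553.9, -3.7, 21.9]
tcp_rot: [180.0, -0.1, 6.1]
ft_force: [-0.8, -0.8, 5.0]
finger_gap: 54.6
grip_force: 65.0
```

Call:
{"fn": "apply_moves", "kwargs": {
  "rows": [
    [0,0,0,0,0,0],
    [0,0,0,0,0,0],
    [0,0,0,0,0,0],
    [0,0,0,0,0,0],
    [0,0,0,0,0,0]
  ]
}}

```text
time: 16.75
tool_pos: [553.9, -3.8, 21.9]
tcp_rot: [180.0, -0.1, 6.1]
ft_force: [0.3, -1.1, 5.5]
finger_gap: 54.4
grip_force: 65.0
```

Call:
{"fn": "apply_moves", "kwargs": {
  "rows": [
    [0,0,-10,0,0,0],
    [0,0,-25,0,0,0],
    [0,0,-35,0,0,0],
    [0,0,-19,0,0,0],
    [0,0,0,0,0,0]
  ]
}}

```text
time: 17.38
tool_pos: [554.3, -3.7, 111.6]
tcp_rot: [180.0, -0.2, 6.1]
ft_force: [0.4, 0.6, -3.7]
finger_gap: 54.1
grip_force: 64.2
```

Call:
{"fn": "apply_moves", "kwargs": {
  "rows": [
    [0,0,0,0,0,0],
    [0,0,0,0,0,0],
    [0,0,0,0,0,0],
    [0,0,0,0,0,0],
    [0,0,0,0,0,0]
  ]
}}

```text
time: 18.0
tool_pos: [553.1, -3.6, 109.8]
tcp_rot: [-180.0, 0.0, 6.1]
ft_force: [-0.5, -0.2, -2.7]
finger_gap: 54.5
grip_force: 64.2
```

Run:
```python
from h import *
s=sense(); tp=s['tool_pos']; print(tp,s['tcp_rot'],s['ft_force'],s['wrist_torque'],s['time'])
p,d=snap('side')
X,u,v=world('side',d); c=p[v,u].astype(int); sat=c.max(1)-c.min(1)
m=(sat<25)&(c.max(1)>70)&(np.hypot(X[:,0]-tp[0],X[:,1]-tp[1])<90)&(abs(X[:,2]-tp[2]-13)<6)
Y=X[m]; A=np.c_[Y[:,:2]-tp[:2],np.ones(len(Y))]; k=np.linalg.lstsq(A,Y[:,2],rcond=None)[0]
res=Y[:,2]-A@k; print(len(Y),k.round(3),res.std(), cv2.minAreaRect(Y[:,:2].astype(np.float32)))
x,y=proj('side',tp)[0].astype(int); cv2.imwrite('pics/s6.png',cv2.resize(p[y-70:y+70,x-85:x+85,::-1],(728,600)))
plan([462.9,277.5,100],15.4,10,start=[553.2,-3.6,110,6.09])
```

```text
[553.07726604  -3.61887183 109.83621888] [-1.79997316e+02  1.23072773e-02  6.08982964e+00] [-0.45320635 -0.23697727 -2.74669254] [-0.03351446  0.01939735 -0.00880413] 18.0
693 [6.00000e-03 1.10000e-02 1.23787e+02] 2.16771021447128 ((551.8034057617188, -3.8536109924316406), (140.3936309814453, 67.3325424194336), 9.96556282043457)

[-6,-28.9,1,0,0,-0.0162],[-5.5,-29,1,0,0,-0.0162],[-5.1,-29.1,1,0,0,-0.0162],[-4.6,-29.2,1,0,0,-0.0162],[-4.1,-29.2,1,0,0,-0.0162],
[-3.6,-29.3,1,0,0,-0.0162],[-3.2,-29.4,1,0,0,-0.0162],[-2.7,-29.4,1,0,0,-0.0162],[-2.2,-29.4,1,0,0,-0.0162],[-1.7,-29.5,1,0,0,-0.0162],
end [462.9 277.5 100. ] [180.     0.    15.37]
```

View pics/s6.png

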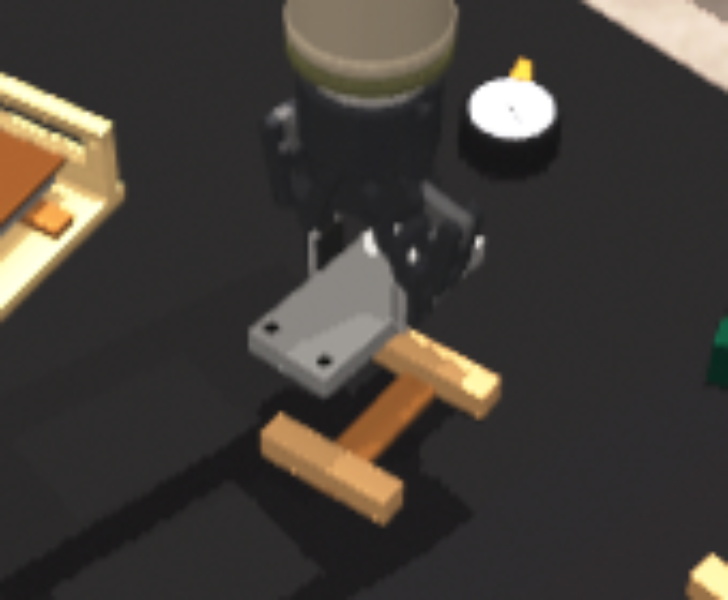

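Plate is held level and centred, with the rest below it clear. Moving to the tray.

Call:
{"fn": "apply_moves", "kwargs": {
  "rows": [
    [-6,-28.9,1,0,0,-0.0162],
    [-5.5,-29,1,0,0,-0.0162],
    [-5.1,-29.1,1,0,0,-0.0162],
    [-4.6,-29.2,1,0,0,-0.0162],
    [-4.1,-29.2,1,0,0,-0.0162]
  ]
}}

```text
time: 18.68
tool_pos: [507.7, 137.8, 105.1]
tcp_rot: [180.0, -0.0, 10.8]
ft_force: [0.3, 0.2, -3.0]
finger_gap: 53.7
grip_force: 64.2
```

Call:
{"fn": "apply_moves", "kwargs": {
  "rows": [
    [-3.6,-29.3,1,0,0,-0.0162],
    [-3.2,-29.4,1,0,0,-0.0162],
    [-2.7,-29.4,1,0,0,-0.0162],
    [-2.2,-29.4,1,0,0,-0.0162],
    [-1,-29.1,1,0,0,-0.0162]
  ]
}}

```text
time: 19.3
tool_pos: [463.3, 278.3, 100.1]
tcp_rot: [-180.0, -0.0, 15.4]
ft_force: [0.5, 0.5, -2.9]
finger_gap: 53.9
grip_force: 64.2
```

Call:
{"fn": "apply_moves", "kwargs": {
  "rows": [
    [0,0,0,0,0,0],
    [0,0,0,0,0,0],
    [0,0,15,0,0,0],
    [0,0,10,0,0,0],
    [0,0,0,0,0,0]
  ]
}}

```text
time: 19.92
tool_pos: [462.5, 276.2, 73.0]
tcp_rot: [180.0, 0.2, 15.3]
ft_force: [-0.0, -0.1, -2.9]
finger_gap: 54.2
grip_force: 64.3
```

Call:
{"fn": "apply_moves", "kwargs": {
  "rows": [
    [0,0,8,0,0,0],
    [0,0,8,0,0,0],
    [0,0,4,0,0,0],
    [0,0,0,0,0,0],
    [0,0,0,0,0,0]
  ]
}}

```text
time: 20.55
tool_pos: [463.8, 277.4, 55.2]
tcp_rot: [-180.0, -0.0, 15.4]
ft_force: [1.0, 0.1, -2.7]
finger_gap: 54.2
grip_force: 64.4
```

Run:
```python
from h import *
p,d=snap('side'); s=sense(); tp=s['tool_pos']; print(tp,s['tcp_rot'],s['ft_force'],s['time'])
x,y=proj('side',tp)[0].astype(int); cv2.imwrite('pics/s7.png',cv2.resize(p[y-70:y+70,x-85:x+85,::-1],(728,600)))
```

```text
[463.84246035 277.44394358  55.32946989] [-1.79995823e+02 -3.21397730e-02  1.53769889e+01] [-0.79406515  0.87776336 -2.51674123] 20.6
```

View pics/s7.png

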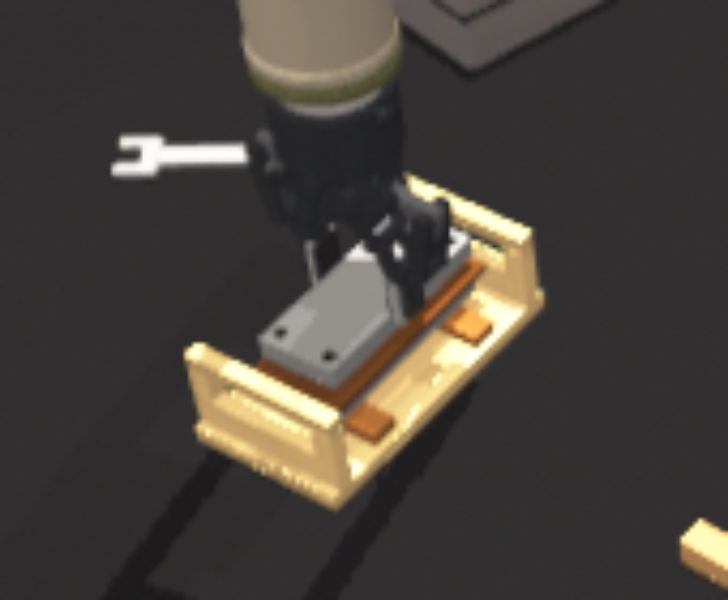

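The plate is over the sheet, aligned and about 9 mm above it. The last lowering is slow.

Call:
{"fn": "apply_moves", "kwargs": {
  "rows": [
    [0,0,3,0,0,0],
    [0,0,3,0,0,0],
    [0,0,1,0,0,0],
    [0,0,0,0,0,0],
    [0,0,0,0,0,0]
  ]
}}

```text
time: 21.22
tool_pos: [463.7, 277.3, 48.1]
tcp_rot: [-180.0, -0.0, 15.4]
ft_force: [-0.6, -0.1, -3.4]
finger_gap: 54.1
grip_force: 64.4
```

Call:
{"fn": "apply_moves", "kwargs": {
  "rows": [
    [0,0,0.5,0,0,0],
    [0,0,0.5,0,0,0],
    [0,0,0,0,0,0],
    [0,0,0,0,0,0],
    [0,0,0,0,0,0]
  ]
}}

```text
time: 21.85
tool_pos: [463.7, 277.3, 47.0]
tcp_rot: [-180.0, -0.0, 15.4]
ft_force: [0.1, 0.6, -3.5]
finger_gap: 54.3
grip_force: 64.4
```

Call:
{"fn": "apply_moves", "kwargs": {
  "rows": [
    [0,0,0.4,0,0,0],
    [0,0,0.4,0,0,0],
    [0,0,0,0,0,0],
    [0,0,0,0,0,0],
    [0,0,0,0,0,0]
  ]
}}

```text
time: 22.48
tool_pos: [463.6, 277.3, 46.2]
tcp_rot: [180.0, -0.0, 15.4]
ft_force: [0.2, -0.2, -3.0]
finger_gap: 54.1
grip_force: 64.4
```

Call:
{"fn": "apply_moves", "kwargs": {
  "rows": [
    [0,0,0.4,0,0,0],
    [0,0,0,0,0,0],
    [0,0,0,0,0,0],
    [0,0,0,0,0,0],
    [0,0,0,0,0,0]
  ]
}}

```text
time: 23.1
tool_pos: [463.7, 277.3, 45.9]
tcp_rot: [-180.0, -0.0, 15.4]
ft_force: [-0.3, -0.1, -2.6]
finger_gap: 54.4
grip_force: 64.5
```

Call:
{"fn": "apply_moves", "kwargs": {
  "rows": [
    [0,0,0.4,0,0,0],
    [0,0,0,0,0,0],
    [0,0,0,0,0,0],
    [0,0,0,0,0,0],
    [0,0,0,0,0,0]
  ]
}}

```text
time: 23.72
tool_pos: [463.7, 277.3, 45.8]
tcp_rot: [180.0, -0.0, 15.4]
ft_force: [-3.2, -1.8, 5.7]
finger_gap: 54.3
grip_force: 65.2
```

Call:
{"fn": "apply_moves", "kwargs": {
  "rows": [
    [0,0,0,0,0,0],
    [0,0,0,0,0,0],
    [0,0,0,0,0,0],
    [0,0,0,0,0,0],
    [0,0,0,0,0,0]
  ],
  "fingers": 84
}}

```text
time: 24.35
tool_pos: [463.6, 277.3, 45.4]
tcp_rot: [-180.0, -0.0, 15.4]
ft_force: [0.1, 0.5, -0.3]
finger_gap: 84.1
grip_force: 0.0
```

Call:
{"fn": "apply_moves", "kwargs": {
  "rows": [
    [0,0,-10,0,0,0],
    [0,0,-25,0,0,0],
    [0,0,-40,0,0,0],
    [0,0,-40,0,0,0],
    [0,0,-10,0,0,0]
  ]
}}

```text
time: 24.98
tool_pos: [465.5, 278.2, 174.8]
tcp_rot: [-179.9, -0.4, 15.4]
ft_force: [0.3, -0.5, -0.3]
finger_gap: 84.2
grip_force: 0.0
```

Call:
{"fn": "apply_moves", "kwargs": {
  "rows": [
    [0,30,0,0,0,0],
    [0,50,0,0,0,0],
    [0,50,0,0,0,0],
    [0,50,0,0,0,0],
    [0,40,0,0,0,0]
  ]
}}

```text
time: 25.6
tool_pos: [521.8, 63.2, 169.9]
tcp_rot: [-180.0, 0.0, 15.3]
ft_force: [0.2, 1.3, -0.4]
finger_gap: 84.0
grip_force: 0.0
```

Call:
{"fn": "apply_moves", "kwargs": {
  "rows": [
    [0,30,0,0,0,0],
    [0,10,0,0,0,0],
    [0,0,0,0,0,0],
    [0,0,0,0,0,0],
    [0,0,0,0,0,0]
  ]
}}

```text
time: 26.22
tool_pos: [532.3, 27.6, 170.3]
tcp_rot: [-180.0, 0.0, 15.5]
ft_force: [0.3, -0.1, -0.1]
finger_gap: 83.8
grip_force: 0.0
```

Run:
```python
from h import *
for n in('top','side'):
    p,d=snap(n); print(n,rect(n,d,(463,277),60,4,r=100,p=p,brown=False))
    if n=='side': cv2.imwrite('pics/s8.png',cv2.resize(p[165:275,150:290,::-1],(763,600),interpolation=2))
s=sense();print(s['tool_pos'],s['time'])
```

```text
top {'mean': array([462.7, 276.3]), 'z': 59.3, 'pcaA': np.float64(15.0), 'pcaLW': array([140.8,  56.6]), 'rc': array([463.3, 276.9]), 'rLW': array([140.1,  57. ]), 'ra': 15.2, 'n': 707}
side {'mean': array([461.9, 275.6]), 'z': 60.0, 'pcaA': np.float64(15.7), 'pcaLW': array([141.3,  58.6]), 'rc': array([464.6, 275.5]), 'rLW': array([142.3,  61.2]), 'ra': 16.0, 'n': 783}
[532.4254768   27.39354893 170.42026567] 26.325
```

View pics/s8.png

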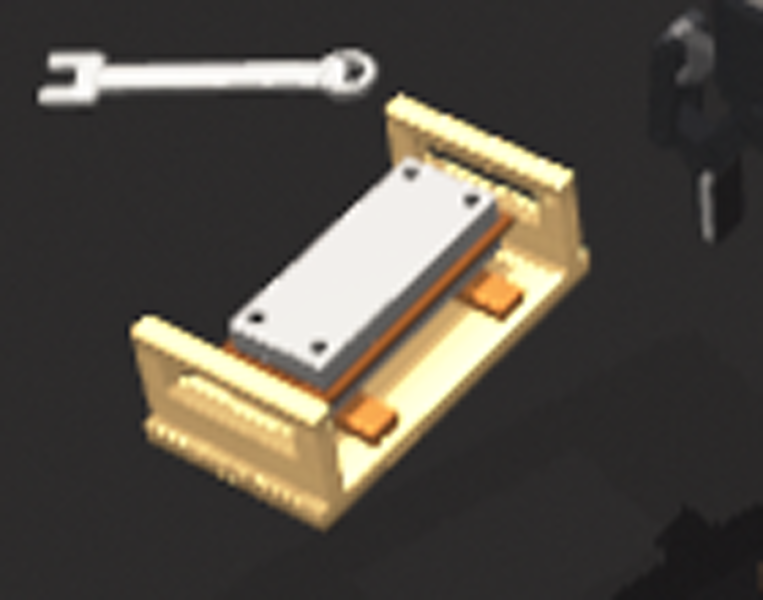

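The stack is flat (top face at 60 mm) and within about 1.5 mm of the lower plate in both cameras. The gripper is clear, so I'm handing in.

```bash
python3 -c "
from bench import job
print(job.hand_in())"
```

```text
the job is handed in; nothing more can be done
None
```

The separator sheet and the next plate are both set down squarely on the plate in the tray, aligned to within about 1.5 mm of it by both cameras, and the job is handed in at about 26 s; no verdict came back.

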